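Set the pipe length gauge and squeeze its cam lever shut

ROBOT

A 6-joint arm with a two-finger parallel gripper is mounted at the origin on the work surface. World frame = base frame: x ahead of the robot, y to its left, z up, the work surface at z = 0. Lengths are in m, angles in rad, forces in N, time in s.
With the tool pointing down it reaches from about 0.35 to 0.775 m from the base axis. Payload 5.5 kg.
Tool frame: the origin (TCP) lies at the very end of the fingers, on their centre line; the grasp point (between the pads) lies 19 mm behind it (grip_point_offset is the distance from the TCP to the grasp point, in m); z points along the fingers, y is the direction in which the jaws open and shut (so a half turn about z gives the same grasp; the last joint's range is limited). The gripper opens to 85 mm and grips with 20 to 120 N. Pads are 22 mm wide; open, the fingers measure 114 mm over their backs; the gripper's body (76 mm by 85 mm) begins 54 mm behind the grasp point. The pads swing forward as they close: fully open they stand 13 mm farther back than shut.
Start: joints at [0.975, 0.313, 0.046, 1.304, 0, 1.431], TCP at [0.253, 0.516, 0.202] pointing down, gripper open.
Joint ranges: [-2.76, 2.76], [-0.86, 1.69], [-1.03, 1.26], [-2.2, 2.34], [-1.47, 1.5], [-3.14, 3.14]. Speed limits (rad/s): [2.57, 2.57, 3.14, 3.14, 3.14, 3.14].

INTERFACE

Orientations are given as a unit quaternion [w, x, y, z].
In Python, from workcell import * gives the robot as it stands.
- The arm moves only by the shell command python3 -m crank 'ROWS' [OPENING] [FORCE]. ROWS is a JSON object of lists of equal length, an entry for each row: "travel": the shift along the tool's x, y, z in units of 40 mm (1.0 is 40 mm), a list of three; "turn": the turn about the tool's z in rad. In form: {"travel": [[x, y, z], ...], "turn": [turn, ...]}. A call has 1 to 5 rows; each row is the pose to reach, as a shift and turn from the pose commanded when the call began, along the tool's axes at that moment; what a row does not reach only later rows make up. A row lasts 1/12 s, in which the tool goes at most 41.7 mm and 7.16 degrees, less where a joint would pass 70% of its speed; a pose out of reach is approached as far as the arm can. A call with a gripper value outside its range is refused whole. OPENING is the finger opening in mm, from 0 to 85.4, set as the call begins (- or left out, the last holds). The fingers move at their own pace and stop on an object; FORCE is the grip in N (left out, the last holds). Time passes only in rows, so rows that repeat a pose let the fingers close. It gives the time, the measured TCP pose, the force and the opening at its end, in the units of the state.
- get_state(): the state, without advancing time (a new reading comes with each control period).
- read_camera(name): name is "scene" or "top" or "wrist"; returns a dict with "image" (480x640x3 uint8, red, green, blue), "K" (3x3 intrinsics, pixels), "R" (3x3) and "t" (3): a world point X has camera coordinates R X + t. Camera axes: x right, y down, z forward; pixel columns grow to the right and rows downward; lengths in m; the calibration is good to about 2 mm. A picture is of the moment at which its call begins. There is no depth.
- hand_in(): hands the job in, once; it reports no verdict.
The state is a dict: "clock": time; "joint_pos": joint angles; "qvel": joint speeds; "tau": joint torques, N m; "tcp_pos": TCP position; "orientation": TCP orientation; "wrist_force": force on the tool from outside, world axes, zero at the start; "ft_torque": the same for the moment, N m; "finger_gap": finger opening in m.
Only numpy, scipy, OpenCV 4.12 (cv2) and the standard library are available. Lean on these libraries where they do the work, as an engineer would, in place of code of your own. Each camera call takes 0.05 s, during which the arm holds its last target. There are 200 camera calls.

TASK

Set the pipe length gauge for the next batch: push its spring-loaded sliding leg out along the bed, with the red cam lever still open, until the black index under the blue stop plate is centred on the orange length clip, and keep it there for a moment. Then, holding the leg at that mark, squeeze the red lever fully shut against the black grip bar (never shut it anywhere but at the mark), and finish still pinching lever and bar together with the leg on the mark, because the spring would pull the leg back if you let go. Leave the other things on the bench alone.

Things in the scene. Friction and masses are not known exactly. Their poses are not given: they have to be found in the camera images.
- grip_center (a point): Pinch point on the sliding leg, 76 mm above the table, between grip bar and shut lever (20.5 mm thick together). Axes: y = the way the leg slides OUT of its guide tube, x = across the bed, from the black bar to the side where the red lever opens and the scale lies, z up. Below it the 40 mm wide carriage top is 28 mm down; all else near there is lower.
- grip_bar (a point): Black grip bar fixed on the leg. In grip_center's frame it spans x -10 to 0, y -40 to +20, z -27 to +23 mm. The point is the middle of the bar. Same axes.
- stop_plate (a point): Centre of the pushable -y face of the blue stop plate on the leg, 20 mm in +y from grip_center, 72 mm above the table. Plate 104 (x) x 8 (y) x 52 (z) mm. Open fingers lowered astride bar and lever, behind this face, push the leg out by bearing on it with their sides; closing them there swings the lever shut.
- leg_index (a point): Tip of the black index under the stop plate, scale side, fixed on the leg: 30 mm in x and 24 mm in y from grip_center, 24 mm above the table, in line with the middle of the plate's 8 mm thickness. Same axes.
- length_mark (a point): Length mark: centre of the top of the fixed orange clip on the white scale strip, 10 mm wide along the slide, 24 mm above the table, beside the index's path. Its y is the slide-out direction; the index is on the mark when both are level along that y (across it they stay 18 mm apart). It is 60 to 170 mm of slide from the start.
- leg (a joint): How far the leg has slid out, m: 0 fully in (where its spring holds it at the start), end stop at 0.19. The spring always pulls it back in with about 5 to 7 N. Sliding mass about 0.5 kg.
- cam_lever (a joint): Angle of the red cam lever, rad: 0 shut flat on the grip bar, starts open at 0.24 to 0.36. Turns about an upright pin at grip_center x +5.5, y -38 mm, at the end away from the stop plate; the free end swings to +x. Stays where left; light friction, 2 to 3 N at the free end, no spring. It does not lock the leg by itself.
- lever_tip (a point): Middle of the free end of the red cam lever, 55 mm from its pin, 75 mm above the table; the lever is 10 mm thick and 46 mm high. When shut it spans x 0.5 to 10.5, y -38 to +17 mm in grip_center's frame.
- gauge: The whole gauge, fixed: grey bed 100 x 490 x 18 mm, aluminium guide tube 200 mm long, up to 50 mm high, at its -y end. Origin: table level under the leg's centre line, 60 mm in +y (slide-out) from the stop plate's face at joint 0. Axes as grip_center.
- coupling_a: Bystander, leave alone: grey pipe coupling, upright ring 60 across, 55 high (mm); origin at the centre of its underside.
- coupling_b: Bystander, leave alone: grey pipe coupling, upright ring 48 across, 45 high (mm); origin at the centre of its underside.
- pipe_stub: Bystander, leave alone: grey pipe stub, upright, 42 across, 75 high (mm); origin at the centre of its underside.
- folding_rule: Bystander, leave alone: folded yellow and wood rule lying flat, 34 x 150 x 17 (mm); origin at the centre of its underside.
- cement_can: Bystander, leave alone: blue can, 72 across, 100 high (mm); origin at the centre of its underside.
- mug: Bystander, leave alone: white mug, 80 across, 90 high (mm); origin at the centre of its underside.
- fitting_tray: Bystander, leave alone: cardboard tray of small grey fittings, 140 x 120 x 70 (mm); origin at the centre of its underside.

How it is judged:
By the outcome, as a careful person would: the job done as asked, in the order asked, and still so for the second after the job is handed in, while the arm keeps its last pose, push and grip.
It also fails if it takes over 38 s, if anything falls off the work surface, if the arm or the gripper's body presses on something with over 40 N, if the wrist force passes 120 N, or if a joint passes its speed limit or range.

## Working session

There is one attempt and no reset: what is moved stays moved. The work goes in short steps, Python scripts to look and compute and a shell command to move; the robot and the scene stay as the last step left them, time stands still between calls to the robot, and variables do not carry over. Pictures are saved under pics/ and viewed, about 8 in all and at most 12, crops included, and the job is handed in when it is done.

```bash
ls; mkdir -p pics; python3 - <<'E'
from workcell import *
import cv2
s=get_state(); print({k:s[k] for k in s})
for n in ("scene","top"):
    c=read_camera(n); cv2.imwrite(f"pics/{n}0.png",c["image"][:,:,::-1]); print(n,c["K"],c["R"],c["t"])
E
```

```text
pics
{'clock': 0.0, 'joint_pos': array([9.75389338e-01, 3.14029516e-01, 4.49559513e-02, 1.30358653e+00,
       1.43232698e-05, 1.43120266e+00]), 'qvel': array([-3.03301745e-04,  5.39088889e-04,  6.50063085e-04, -4.64194008e-04,
        4.10949057e-04, -4.00629116e-05]), 'tau': array([-1.15726001e-03, -4.80628967e+01,  2.98533922e+01,  1.94303063e-02,
       -1.44494816e-04,  8.66258404e-06]), 'tcp_pos': array([0.25278912, 0.51581735, 0.20108294]), 'orientation': array([-3.41494664e-04,  2.25938722e-01,  9.74141071e-01, -8.67088578e-04]), 'wrist_force': array([ 0.46413126, -0.19703889, -0.41651366]), 'ft_torque': array([0.01175222, 0.01896183, 0.03755725]), 'finger_gap': 0.08554248314738541}
scene [[444.39995333   0.         319.90901743]
 [  0.         444.39995333 237.08147526]
 [  0.           0.           1.        ]] [[ 0.6140952   0.78913323  0.01248297]
 [ 0.49975042 -0.37656153 -0.78003265]
 [-0.61084908  0.48525267 -0.62561429]] [-0.3183714  -0.26374188  1.38440482]
top [[541.40737928   0.         315.40702951]
 [  0.         541.40737928 237.57913145]
 [  0.           0.           1.        ]] [[ 0.0105212  -0.99985022  0.01374196]
 [-0.99489316 -0.01184669 -0.10023605]
 [ 0.10038383 -0.01261718 -0.99486878]] [-0.06585853  0.586818    1.36815478]
```

View pics/top0.png

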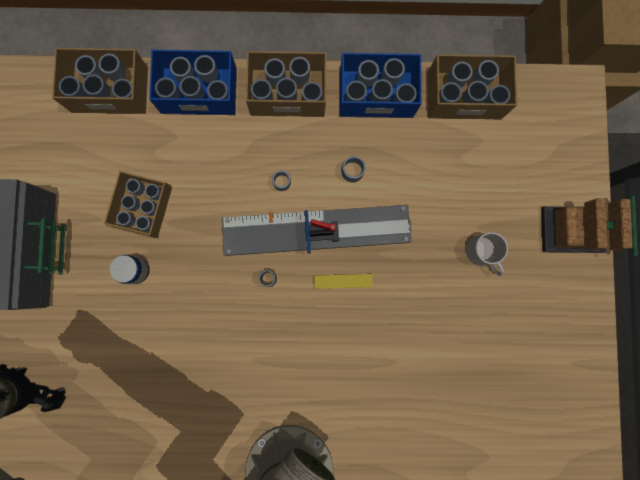

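View pics/scene0.png

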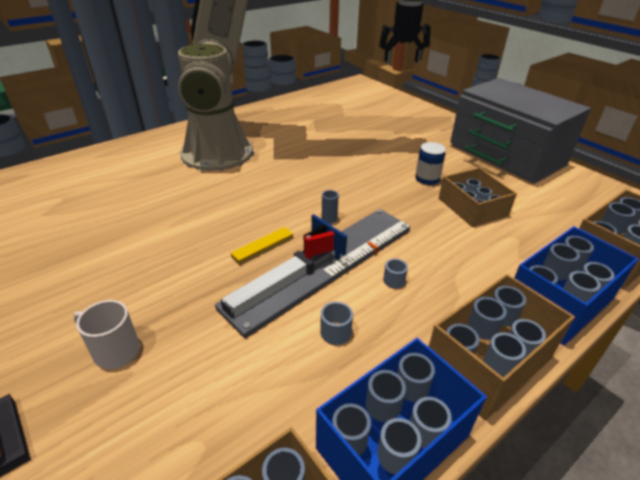

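The top view shows the gauge lying along world y, with its bed at about u 222–411, v 206–255. The plate is at u≈308, the orange clip at (270,217) and the lever at (322,225). Next I'll view an enlarged crop and measure by color.

```bash
cat > h.py <<'E'
from workcell import *
import numpy as np, cv2
def back(c,u,v,z):
    "pixel -> world point on the plane z"
    d=c["R"].T@np.linalg.solve(c["K"],[u,v,1]); o=-c["R"].T@c["t"]
    return o+d*(z-o[2])/d[2]
def blob(c,f,box,min_n=8):
    "centroid + mask of largest blob with predicate f(r,g,b) in box u0,v0,u1,v1"
    u0,v0,u1,v1=box; im=c["image"][v0:v1,u0:u1].astype(int)
    m=f(im[...,0],im[...,1],im[...,2]).astype(np.uint8)
    n,l,st,ce=cv2.connectedComponentsWithStats(m)
    i=1+np.argmax(st[1:,4]); return ce[i]+[u0,v0],st[i],l==i
orange=lambda r,g,b:(r>150)&(g>50)&(g<130)&(b<60)&(r-g>70)
blue=lambda r,g,b:(b>r+35)&(b>g+25)
red=lambda r,g,b:(r>110)&(g<60)&(b<60)
E
python3 - <<'E'
from h import *
c=read_camera("top"); im=c["image"]
cv2.imwrite("pics/c1.png",cv2.resize(im[195:265,212:420],None,fx=3.8,fy=3.8,interpolation=cv2.INTER_CUBIC)[:,:,::-1])
for n,f,z in (("orange",orange,.024),("blue",blue,.098),("red",red,.098)):
    ce,st,m=blob(c,f,(215,195,420,262)); print(n,ce,st,back(c,*ce,z))
print(im[214:222,262:280,:].tolist()[3])
E
```

```text
Traceback (most recent call last):
  File "h.py", line 12, in blob
    i=1+np.argmax(st[1:,4]); return ce[i]+[u0,v0],st[i],l==i
        ~~~~~~~~~^^^^^^^^^^
ValueError: attempt to get argmax of an empty sequence
```

View pics/c1.png

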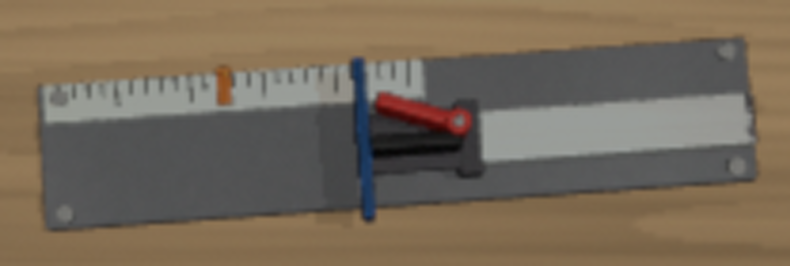

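The enlarged crop shows the bed corners at crop pixels (38,87), (50,230), (755,180) and (745,38). The clip is at (224,86), the plate's top edge runs (358,60)–(369,218), the lever goes from its pin at (458,120) to its tip at (380,100), and the black bar is at (420,140).

```bash
sed -i '/^orange\|^blue\|^red/d' h.py; cat >> h.py <<'E'
orange=lambda r,g,b:(r-b>70)&(r-g>45)&(g>1.6*b)&(g>40)
blue=lambda r,g,b:(b>r+25)&(b>g+15)
red=lambda r,g,b:(r>80)&(r>3*g)&(r>2.5*b)
E
python3 - <<'E'
from h import *
c=read_camera("top"); im=c["image"]
P=[back(c,212+(u+.5)/3.8-.5,195+(v+.5)/3.8-.5,.018) for u,v in((38,87),(50,230),(755,180),(745,38))]
print(np.round(P,4)); far=(P[0]+P[1])/2; near=(P[2]+P[3])/2; a=far-near
print("len",np.linalg.norm(a),"widths",np.linalg.norm(P[0]-P[1]),np.linalg.norm(P[2]-P[3]),"dir",a/np.linalg.norm(a),"yaw(y axis)",np.arctan2(-a[0],a[1]),"centre",(far+near)/2)
for n,f,z in (("orange",orange,.024),("blue",blue,.098),("red",red,.098)):
  for nm,box in (("top",(215,195,420,262)),("scene",(215,200,415,335))):
    cc=read_camera(nm)
    try: ce,st,m=blob(cc,f,box); print(n,nm,ce.round(2),st,back(cc,*ce,z).round(4))
    except ValueError: print(n,nm,"none")
print(im[217,264:278].tolist(), im[225,302:314].tolist(), im[225,315:330].tolist())
c=read_camera("scene")
cv2.imwrite("pics/s1.png",cv2.resize(c["image"][200:340,210:420],None,fx=3.8,fy=3.8,interpolation=cv2.INTER_CUBIC)[:,:,::-1])
E
```

```text
[[ 0.6384  0.1857  0.018 ]
 [ 0.5402  0.1748  0.018 ]
 [ 0.5801 -0.3071  0.018 ]
 [ 0.6786 -0.3009  0.018 ]]
len 0.48592898946205526 widths 0.09880247315893938 0.09870495623680811 dir [-0.08244939  0.99659525  0.        ] yaw(y axis) 0.08254308641589317 centre [ 0.60930393 -0.06188727  0.018     ]
orange top [270.5  216.64] [54 18  4  9 22] [0.6415 0.058  0.024 ]
orange scene [259.57 240.95] [ 14  25  66  37 291] [ 0.4763 -0.1413  0.024 ]
blue top [307.39 231.73] [ 90  16   6  41 122] [ 0.5949 -0.0385  0.098 ]
blue scene [332.39 234.93] [ 98  15  34  43 414] [ 0.6298 -0.0558  0.098 ]
red top [322.05 224.21] [96 26 24  9 66] [ 0.6139 -0.0744  0.098 ]
red scene [318.14 243.22] [ 90  31  29  27 527] [ 0.6334 -0.0955  0.098 ]
[[146, 150, 144], [108, 111, 107], [116, 118, 113], [150, 153, 147], [151, 149, 141], [144, 99, 65], [142, 82, 35], [143, 82, 36], [138, 88, 48], [105, 100, 94], [148, 152, 147], [153, 157, 152], [145, 149, 144], [114, 116, 112]] [[71, 72, 72], [71, 72, 71], [66, 67, 68], [34, 41, 54], [28, 53, 87], [28, 55, 89], [30, 53, 85], [43, 46, 53], [46, 45, 46], [47, 40, 41], [51, 32, 34], [56, 22, 22]] [[61, 16, 14], [60, 12, 9], [66, 12, 11], [73, 12, 10], [84, 18, 15], [93, 22, 18], [108, 26, 23], [130, 36, 32], [142, 46, 41], [145, 49, 45], [146, 48, 43], [147, 47, 42], [145, 44, 39], [142, 41, 37], [139, 40, 36]]
```

View pics/s1.png

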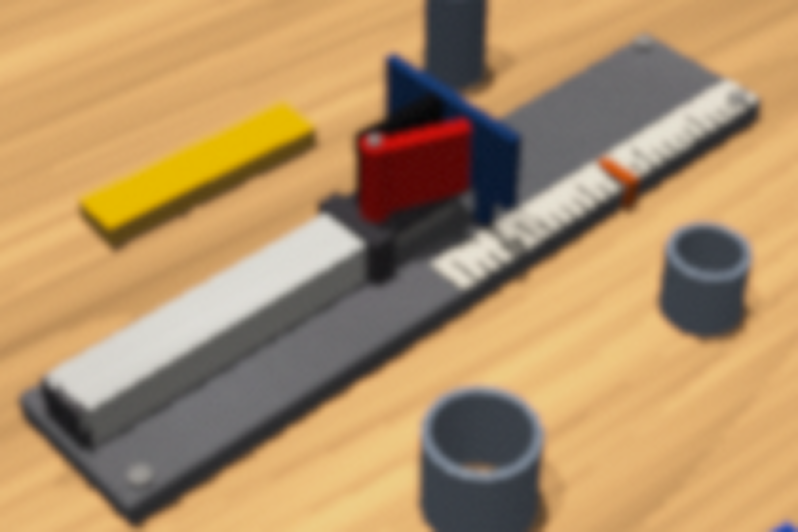

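The scene view confirms the layout: plate top corners at (388,56) and (518,135), lever pin at (372,138), orange clip top at (618,170), all in crop pixels. Next I'll fit the grip frame from points in both views.

```bash
cat >> h.py <<'E'
def proj(c,X):
    p=c["K"]@(c["R"]@np.asarray(X).T+c["t"][:,None]); return (p[:2]/p[2]).T
def G2W(p,L):
    "grip_center frame (mm, z absolute mm) -> world; p=x,y,yaw"
    L=np.atleast_2d(L)/1000.; cs,sn=np.cos(p[2]),np.sin(p[2])
    return np.c_[p[0]+cs*L[:,0]-sn*L[:,1], p[1]+sn*L[:,0]+cs*L[:,1], L[:,2]]
def rot(q): # w,x,y,z
    from scipy.spatial.transform import Rotation as R
    return R.from_quat(np.r_[q[1:],q[0]]).as_matrix()
E
python3 - <<'E'
from h import *
from scipy.optimize import least_squares
T=read_camera("top"); S=read_camera("scene")
t=lambda u,v:(212+(u+.5)/3.8-.5,195+(v+.5)/3.8-.5); s=lambda u,v:(210+(u+.5)/3.8-.5,200+(v+.5)/3.8-.5)
D=[("pin",T,t(458,120),(5.5,-38,98)),("plate+x",T,t(358,60),(52,24,98)),("plate-x",T,t(368,215),(-52,24,98)),
("pin",S,s(372,138),(5.5,-38,98)),("pl-x",S,s(388,56),(-52,20,98)),("pl+x",S,s(520,135),(52,28,98)),("pl+x bot",S,s(515,210),(52,20,46))]
def res(p,yaw=None): return np.concatenate([(proj(c,G2W(p,L))[0]-uv) for _,c,uv,L in D])
f=least_squares(lambda p:np.r_[res(p),(p[2]-.083)/.003],[.6,-.06,.083],loss="soft_l1"); p=f.x
print("grip",p); print(res(p).reshape(-1,2).round(2))
cs,sn=np.cos(p[2]),np.sin(p[2])
for nm,c,uv in (("top",T,t(224.5,86)),("scene",S,s(617,172))):
    w=back(c,*uv,.024); d=w[:2]-p[:2]; print(nm,"clip grip-frame mm",1e3*(cs*d[0]+sn*d[1]),1e3*(-sn*d[0]+cs*d[1]),w)
np.save("p.npy",p)
st=get_state(); R=rot(st["orientation"]); print(R.round(3))
for ang in (0,np.pi):
  want=np.array([cs,sn]); a=np.arctan2(want@R[:2,0]*-1,want@R[:2,1])
print("tool turn",a)
for name,y,z in (("over",0,170),("down",0,56)):
    w=G2W(p,[.25,y,z])[0]; print(name,w,"travel units",(R.T@(w-st["tcp_pos"])/.04).round(3))
E
```

```text
grip [ 0.59892203 -0.06201548  0.08278911]
[[ 0.02  0.7 ]
 [-0.12 -0.41]
 [ 0.24  0.73]
 [ 1.31  1.57]
 [-0.46 -0.32]
 [ 1.45 -0.47]
 [-1.16  0.6 ]]
top clip grip-frame mm 50.64113456897483 115.65647372928181 [0.63982555 0.05743261 0.024     ]
scene clip grip-frame mm 51.318445438294795 111.64699340332922 [0.64083211 0.05349287 0.024     ]
[[-0.898  0.44   0.   ]
 [ 0.44   0.898  0.   ]
 [-0.     0.    -1.   ]]
tool turn 1.0321913892736863
over [ 0.59917117 -0.06199481  0.17      ] travel units [-14.132  -9.173   0.8  ]
down [ 0.59917117 -0.06199481  0.056     ] travel units [-14.132  -9.174   3.65 ]
```

```bash

python3 -m crank '{"travel":[[-0.7,-0.46,0],[-1.4,-0.92,0],[-2.1,-1.38,0],[-2.8,-1.84,0],[-3.5,-2.3,0]],"turn":[0,0,0,0,0]}' 72
python3 -m crank '{"travel":[[-0.7,-0.46,0],[-1.4,-0.92,0],[-2.1,-1.38,0],[-2.8,-1.84,0],[-3.5,-2.3,0]],"turn":[0,0,0,0,0]}'
python3 -m crank '{"travel":[[-0.7,-0.46,0],[-1.4,-0.92,0],[-2.1,-1.38,0],[-2.8,-1.84,0],[-3.5,-2.3,0]],"turn":[0,0,0,0,0]}'
python3 -m crank '{"travel":[[-0.7,-0.46,0],[-1.4,-0.92,0],[-2.1,-1.38,0],[-2.8,-1.84,0],[-3.5,-2.3,0]],"turn":[0,0,0,0,0]}'
python3 -m crank '{"travel":[[0,0,0],[0,0,0],[0,0,0],[0,0,0],[0,0,0]],"turn":[0.11,0.22,0.33,0.44,0.55]}'
python3 -m crank '{"travel":[[0,0,0],[0,0,0],[0,0,0],[0,0,0],[0,0,0]],"turn":[0.11,0.22,0.33,0.44,0.482]}'
cat > st.py <<'E'
from h import *
import sys
# prints offsets to grip-frame target (x,y,z mm; frame p at joint 0) in travel units
p=np.load("p.npy"); st=get_state(); R=rot(st["orientation"]); cs,sn=np.cos(p[2]),np.sin(p[2])
d=(st["tcp_pos"][:2]-p[:2])*1e3
print("t",st["clock"],"tcp grip-frame mm",(cs*d[0]+sn*d[1]).round(2),(-sn*d[0]+cs*d[1]).round(2),(st["tcp_pos"][2]*1e3).round(2),"F",st["wrist_force"].round(1),"gap",round(st["finger_gap"]*1e3,1),"turn left",np.arctan2(-(cs*R[0,0]+sn*R[1,0]),cs*R[0,1]+sn*R[1,1]).round(4))
if len(sys.argv)>1:
    w=G2W(p,[float(a) for a in sys.argv[1:4]])[0]; print("travel",(R.T@(w-st["tcp_pos"])/.04).round(3))
print("tool x,y,z in grip frame",[(np.array([[cs,sn],[-sn,cs]])@R[:2,i]).round(2).tolist() for i in (0,1)])
E
python3 st.py 0.25 0 170
python3 - <<'E'
from h import *
c=read_camera("wrist"); cv2.imwrite("pics/w1.png",c["image"][:,:,::-1]); print(c["R"].round(3),c["t"])
E
```

```text
clock: 1.07
tcp_pos: [0.3388, 0.3709, 0.2021]
orientation: [0.0, 0.226, 0.974, 0.0]
wrist_force: [0.2, 0.0, 0.2]
finger_gap: 0.0721
clock: 1.48
tcp_pos: [0.4242, 0.2264, 0.2023]
orientation: [0.0, 0.226, 0.974, 0.0]
wrist_force: [-0.2, 0.5, -0.4]
finger_gap: 0.0721
clock: 1.9
tcp_pos: [0.5094, 0.082, 0.2022]
orientation: [0.0, 0.226, 0.974, 0.0]
wrist_force: [0.3, 0.9, 0.3]
finger_gap: 0.0719
clock: 2.32
tcp_pos: [0.5946, -0.0622, 0.2021]
orientation: [0.0, 0.226, 0.974, 0.0]
wrist_force: [0.5, -0.1, -0.2]
finger_gap: 0.0723
clock: 2.73
tcp_pos: [0.594, -0.0609, 0.2019]
orientation: [-0.0, 0.485, 0.875, 0.0]
wrist_force: [-0.1, -0.2, 0.1]
finger_gap: 0.0719
clock: 3.15
tcp_pos: [0.594, -0.0606, 0.202]
orientation: [0.0, 0.679, 0.734, 0.0]
wrist_force: [-0.6, -0.3, -0.7]
finger_gap: 0.0722
t 3.15 tcp grip-frame mm -4.79 1.79 202.0 F [-0.6 -0.3 -0.7] gap 72.2 turn left -0.0048
travel [-0.044  0.126  0.8  ]
tool x,y,z in grip frame [[0.0, 1.0], [1.0, -0.0]]
[[ 0.997  0.078  0.001]
 [ 0.075 -0.954  0.29 ]
 [ 0.023 -0.289 -0.957]] [-0.58800966 -0.14143924  0.34834269]
```

View pics/w1.png

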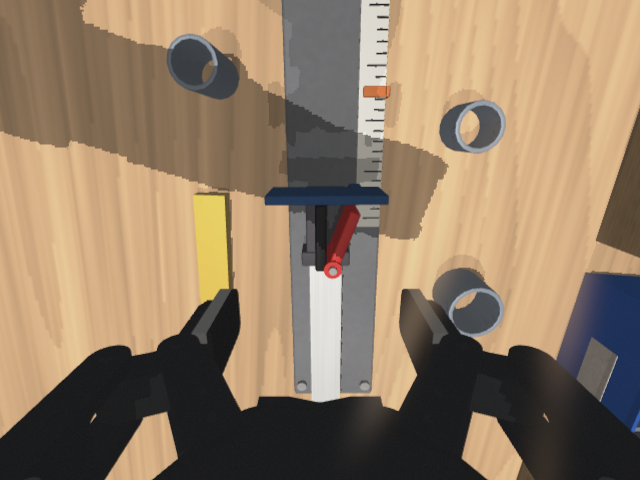

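The wrist view shows the plate top with front corners at (265,196) and (388,197), the pin at (333,270), the bar top at u 315–327, the clip at (375,91) and the lever open to +x. I'll refit with these points.

```bash
cat > fit.py <<'E'
from h import *
from scipy.optimize import least_squares
W=read_camera("wrist")
ce,st,m=blob(W,orange,(340,75,410,110)); print("clip blob",ce,st)
D=[((265,196.5),(-52,20,98)),((388.5,196.5),(52,20,98)),((270,187.5),(-52,28,98)),((383.5,187.5),(52,28,98)),((333,270.5),(5.5,-38,98)),((315.5,206),(-10,20,99)),((327.5,206),(0,20,99))]
res=lambda p:np.concatenate([proj(W,G2W(p,L))[0]-uv for uv,L in D])
p=least_squares(res,[.6,-.06,.083],loss="soft_l1").x; print("wrist fit",p); print(res(p).reshape(-1,2).round(1).tolist())
w=back(W,*ce,.024); d=w[:2]-p[:2]; cs,sn=np.cos(p[2]),np.sin(p[2])
print("clip in grip frame",1e3*(cs*d[0]+sn*d[1]),1e3*(-sn*d[0]+cs*d[1]),w)
im=cv2.resize(W["image"][60:290,240:420],None,fx=3,fy=2.6,interpolation=cv2.INTER_CUBIC); cv2.imwrite("pics/w1c.png",im[:,:,::-1])
E
python3 fit.py
```

```text
clip blob [376.515625   91.1953125] [ 24  11  26  11 256]
wrist fit [ 0.60088984 -0.05815486  0.07954025]
[[-0.1, 1.5], [0.9, 1.4], [-5.5, 1.0], [6.5, 0.9], [-0.0, -7.7], [-0.3, -7.8], [-0.3, -7.8]]
clip in grip frame 48.9327180056154 110.8593459000555 [0.64085936 0.05624201 0.024     ]
```

View pics/w1c.png

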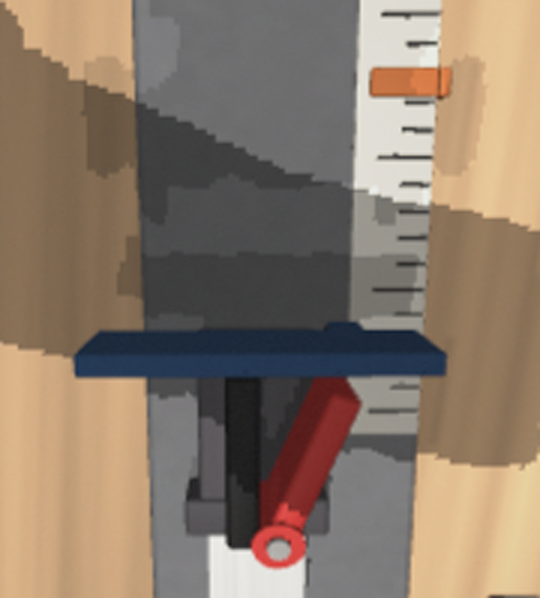

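The wrist camera looks back toward −y. So the bright band at v 195.8–204.6 is the plate top, with its y=28 edge at the upper row and y=20 at the lower. Correcting the fit.

```bash
sed -i 's/^D=.*/D=[((265,195.8),(-52,28,98)),((388,195.8),(52,28,98)),((265,204.6),(-52,20,98)),((388,204.6),(52,20,98)),((332.5,270),(5.5,-38,98)),((315,205),(-10,20,99)),((327,205),(0,20,99))]/; s/^im=.*/np.save("p.npy",p)/' fit.py; python3 fit.py; python3 st.py 0.25 0 170
python3 - <<'E'
from h import *
p=np.load("p.npy")
W=read_camera("wrist"); print("index pred",proj(W,G2W(p,[30,24,24])))
t=lambda u,v:(212+(u+.5)/3.8-.5,195+(v+.5)/3.8-.5)
T=read_camera("top"); w=back(T,*t(224.5,86),.024)[:2]; w2=back(T,*t(363,138),.098)[:2]
print("top: clip minus plate-mid along slide",1e3*(w-w2)@[-np.sin(p[2]),np.cos(p[2])])
E
```

```text
clip blob [376.60769231  91.51923077] [ 24  12  27  11 260]
wrist fit [ 0.60098956 -0.06409616  0.08288065]
[[-0.6, -0.3], [1.1, -0.2], [-0.2, 0.4], [0.6, 0.4], [-0.1, -0.9], [-0.2, 0.2], [-0.3, 0.2]]
clip in grip frame 49.292815030464645 116.58375856233178 [0.64046169 0.05616816 0.024     ]
t 3.3 tcp grip-frame mm -6.68 4.06 201.99 F [ 0.3  0.4 -0.3] gap 71.9 turn left 0.0014
travel [-0.102  0.173  0.8  ]
tool x,y,z in grip frame [[-0.0, 1.0], [1.0, 0.0]]
index pred [[353.82781252 187.10903687]]
top: clip minus plate-mid along slide 91.50103378025433
```

```bash

python3 -m crank '{"travel":[[-0.05,0.06,0.3],[-0.1,0.12,0.7],[-0.15,0.17,1.1],[-0.15,0.173,1.5],[-0.15,0.173,1.7]],"turn":[0,0,0,0,0]}'
python3 -m crank '{"travel":[[0,0,0.4],[0,0,0.9],[0,0,1.4],[0,0,1.75],[0,0,1.93]],"turn":[0,0,0,0,0]}'
python3 st.py 0.25 9 57
python3 - <<'E'
from h import *
c=read_camera("wrist"); cv2.imwrite("pics/w2.png",c["image"][:,:,::-1])
E
```

```text
clock: 3.82
tcp_pos: [0.6004, -0.0658, 0.1319]
orientation: [-0.001, 0.677, 0.736, -0.001]
wrist_force: [-0.4, -0.1, -0.2]
finger_gap: 0.072
clock: 4.23
tcp_pos: [0.6001, -0.0656, 0.0549]
orientation: [-0.001, 0.677, 0.736, -0.001]
wrist_force: [-0.6, 0.5, 0.6]
finger_gap: 0.0724
t 4.2333 tcp grip-frame mm -0.99 -1.47 54.91 F [-0.6  0.5  0.6] gap 72.4 turn left 0.0008
travel [ 0.262  0.031 -0.052]
tool x,y,z in grip frame [[-0.0, 1.0], [1.0, 0.0]]
```

View pics/w2.png

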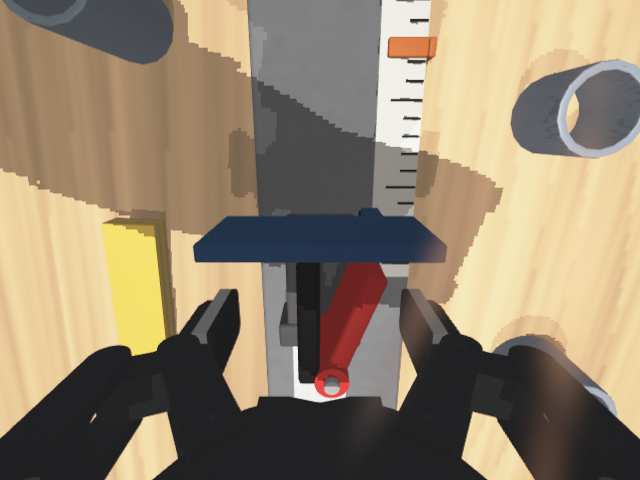

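The fingers stand astride the bar and lever (tips near u 238 and 402), and the lever is untouched. The plate is at v 216–262 ahead of them. Now I'll push outward gently.

```bash

python3 -m crank '{"travel":[[0.06,0.03,-0.04],[0.12,0.03,-0.04],[0.18,0.03,-0.04],[0.24,0.03,-0.04],[0.34,0.03,-0.04]],"turn":[0,0,0,0,0]}'
python3 -m crank '{"travel":[[0.12,0,0],[0.26,0,0],[0.42,0,0],[0.6,0,0],[0.76,0,0]],"turn":[0,0,0,0,0]}'
python3 -m crank '{"travel":[[0.18,0,0],[0.36,0,0],[0.54,0,0],[0.7,0,0],[0.8,0,0]],"turn":[0,0,0,0,0]}'
python3 -m crank '{"travel":[[0.05,0,0],[0.1,0,0],[0.1,0,0],[0.1,0,0],[0.1,0,0]],"turn":[0,0,0,0,0]}'
python3 st.py
python3 - <<'E'
from h import *
c=read_camera("wrist"); cv2.imwrite("pics/w3.png",c["image"][:,:,::-1])
E
```

```text
clock: 4.7
tcp_pos: [0.6021, -0.0523, 0.0594]
orientation: [0.001, 0.677, 0.736, 0.0]
wrist_force: [0.4, 0.2, 0.5]
finger_gap: 0.0723
clock: 5.12
tcp_pos: [0.5996, -0.0232, 0.0593]
orientation: [0.002, 0.677, 0.736, -0.001]
wrist_force: [1.1, -5.9, 0.9]
finger_gap: 0.0716
clock: 5.53
tcp_pos: [0.5969, 0.0089, 0.0592]
orientation: [0.002, 0.677, 0.736, -0.001]
wrist_force: [0.1, -7.2, 1.6]
finger_gap: 0.0717
clock: 5.95
tcp_pos: [0.5966, 0.0127, 0.0592]
orientation: [0.002, 0.677, 0.736, -0.0]
wrist_force: [-0.1, -5.1, 1.9]
finger_gap: 0.0716
t 5.95 tcp grip-frame mm 2.0 76.9 59.23 F [-0.1 -5.1  1.9] gap 71.6 turn left -0.0005
tool x,y,z in grip frame [[0.0, 1.0], [1.0, -0.0]]
```

View pics/w3.png

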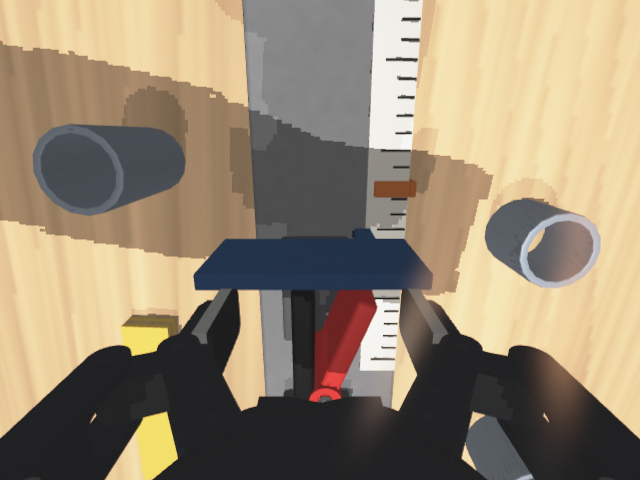

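The leg has moved out and the lever is still open. The index block shows at (364,234), the clip at (395,189), and the plate's top edge lies at about v 276–290. Measuring how far is left.

```bash
cat > leg.py <<'E'
from h import *
# leg slide from wrist image: plate top-face edges along v; clip along slide, in wrist view
p=np.load("p.npy"); W=read_camera("wrist"); im=W["image"].astype(int)
ay=np.array([-np.sin(p[2]),np.cos(p[2])]); gy=lambda w:1e3*((w[:2]-p[:2])@ay)
ce,st,m=blob(W,orange,(350,120,440,290)); wc=back(W,*ce,.024); print("clip",ce.round(1),st,"gy",gy(wc).round(2))
for u in (270,350,360): print(u,[int(x) for x in im[225:300:1,u].sum(1)])
ok=[]
for s in np.arange(50,110,.5): # predicted rows
    pass
pr=lambda s:proj(W,G2W(p,[[30,20+s,98],[30,28+s,98],[30,24+s,24],[48,24+s,24]]))
for s in (66,67,68,69,70,92): print(s,pr(s).round(1).tolist())
E
python3 leg.py
```

```text
clip [394.7 188.5] [ 24  60  42  17 583] gy 117.24
270 [253, 284, 282, 279, 280, 276, 278, 281, 280, 276, 278, 280, 279, 248, 175, 156, 154, 154, 160, 158, 160, 157, 159, 151, 155, 157, 158, 156, 155, 155, 155, 157, 155, 154, 157, 158, 162, 163, 159, 155, 158, 158, 155, 160, 155, 156, 155, 153, 163, 165, 171, 165, 167, 166, 165, 166, 168, 166, 164, 166, 167, 167, 166, 169, 236, 365, 440, 441, 439, 436, 437, 434, 435, 437, 436]
350 [231, 230, 234, 230, 232, 228, 230, 228, 230, 225, 232, 227, 231, 204, 154, 155, 157, 152, 152, 152, 158, 151, 155, 150, 158, 157, 148, 156, 152, 155, 155, 156, 156, 160, 158, 151, 155, 152, 151, 151, 150, 154, 151, 150, 152, 151, 155, 152, 155, 163, 163, 164, 160, 163, 167, 163, 159, 166, 168, 167, 168, 162, 162, 164, 167, 173, 173, 176, 177, 177, 174, 172, 180, 176, 178]
360 [230, 228, 225, 191, 153, 149, 152, 155, 156, 157, 152, 158, 156, 153, 158, 154, 157, 156, 157, 156, 156, 159, 154, 157, 157, 151, 154, 152, 155, 151, 154, 152, 149, 154, 154, 155, 157, 151, 153, 150, 148, 151, 155, 151, 152, 153, 148, 149, 159, 162, 164, 164, 166, 165, 163, 165, 166, 163, 159, 163, 162, 164, 164, 166, 168, 173, 182, 181, 180, 180, 183, 179, 178, 182, 179]
66 [[382.4, 286.1], [383.4, 269.2], [361.9, 230.6], [389.7, 230.5]]
67 [[382.5, 284.0], [383.5, 267.0], [361.9, 229.1], [389.8, 229.0]]
68 [[382.6, 281.9], [383.7, 264.9], [362.0, 227.6], [389.9, 227.6]]
69 [[382.8, 279.8], [383.8, 262.7], [362.0, 226.1], [390.0, 226.1]]
70 [[382.9, 277.7], [383.9, 260.5], [362.1, 224.6], [390.1, 224.6]]
92 [[385.8, 229.0], [387.0, 210.2], [363.4, 190.5], [392.3, 190.5]]
```

```bash

python3 -m crank '{"travel":[[0.12,-0.04,0.03],[0.26,-0.04,0.05],[0.4,-0.04,0.05],[0.52,-0.04,0.05],[0.6,-0.04,0.05]],"turn":[0,0,0,0,0]}'
python3 -m crank '{"travel":[[0,0,0],[0,0,0],[0,0,0]],"turn":[0,0,0]}'
python3 st.py; cat > leg2.py <<'E'
from h import *
import sys
p=np.load("p.npy"); W=read_camera("wrist"); im=W["image"].astype(int)
ay=np.array([-np.sin(p[2]),np.cos(p[2])]); gy=lambda w:1e3*((w[:2]-p[:2])@ay)
ce,st,m=blob(W,orange,(350,150,440,290)); print("clip",ce.round(1),st,"gy",gy(back(W,*ce,.024)).round(2))
# plate: clear columns at the left wing, blue->other row edges
for u in (262,266,270):
    col=im[180:300,u]; b=(col[:,2]>col[:,0]+20); r=np.flatnonzero(b)+180; g=col.sum(1)
    lo=r.max()+1; k=np.argmax([g[i:i+8].mean()-g[i-8:i].mean() if lo-180-26<i<lo-180-10 else 0 for i in range(112)])+180
    print(u,"y20 edge",lo,"gy-20",gy(back(W,u,lo-.5,.098))-20,"y28 edge",k,gy(back(W,u,k-.5,.098))-28,"front/bottom row",r.min())
cv2.imwrite(f"pics/{sys.argv[1]}.png",cv2.resize(W["image"][140:300,230:450],None,fx=3.6,fy=3.6,interpolation=cv2.INTER_CUBIC)[:,:,::-1])
E
python3 leg2.py w4
```

```text
clock: 6.47
tcp_pos: [0.5947, 0.0364, 0.0589]
orientation: [0.003, 0.677, 0.736, 0.001]
wrist_force: [1.6, -6.8, 8.4]
finger_gap: 0.072
clock: 6.72
tcp_pos: [0.5947, 0.0364, 0.0589]
orientation: [0.003, 0.677, 0.736, 0.001]
wrist_force: [0.9, -5.1, 8.3]
finger_gap: 0.072
t 6.7167 tcp grip-frame mm 2.07 100.7 58.92 F [ 0.9 -5.1  8.3] gap 72.0 turn left -0.0004
tool x,y,z in grip frame [[0.0, 1.0], [1.0, -0.0]]
clip [392.1 225.5] [ 22  65  41  19 578] gy 117.16
262 y20 edge 290 gy-20 88.42732499815202 y28 edge 274 88.0174046290708 front/bottom row 239
266 y20 edge 290 gy-20 88.42204790012339 y28 edge 275 87.54510384837018 front/bottom row 239
270 y20 edge 290 gy-20 88.41677001318016 y28 edge 275 87.54042599904191 front/bottom row 239
```

View pics/w4.png

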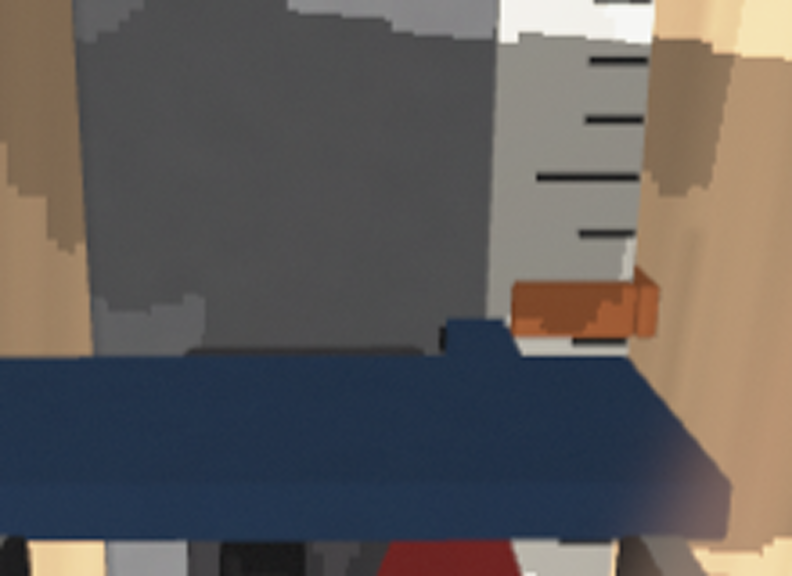

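The leg is at about 88 mm, the lever is open, and the clip top spans crop v 283–333, still ahead of the index bracket at (480,335). The wrist force reads 8 N upward because my last down-command is resisted, probably by friction on the plate, so I'll undo it. Next is a cross-check with the top camera, matching the plate silhouette against the model.

```bash

python3 -m crank '{"travel":[[0,0,-0.05],[0,0,-0.05],[0,0,-0.05]],"turn":[0,0,0]}'
cat > top.py <<'E'
from h import *
from scipy.optimize import minimize_scalar
p=np.load("p.npy"); T=read_camera("top"); old=cv2.imread("pics/top0.png")[:,:,::-1]
def wcent(im,f,box): # soft centroid: colour score over threshold
    u0,v0,u1,v1=box; a=im[v0:v1,u0:u1].astype(float); s=f(a); s=np.clip(s-.25*s.max(),0,None); V,U=np.mgrid[v0:v1,u0:u1]
    return np.array([(U*s).sum(),(V*s).sum()])/s.sum()
ay=np.array([-np.sin(p[2]),np.cos(p[2])])
oc=wcent(old,lambda a:a[...,0]-a[...,2],(262,211,280,223)); wc=back(T,*oc,.024); cg=1e3*((wc[:2]-p[:2])@ay); print("clip px",oc,"gy",cg)
box=np.array([[x,y,z] for x in(-52,52) for y in(20,28) for z in(46,98)],float)
def hull(s,ex=True):
    h=cv2.convexHull(proj(T,G2W(p,box+[0,s,0])).astype(np.float32)); m=cv2.moments(h); return np.array([m["m10"],m["m01"]])/m["m00"]
for nm,im,b in (("start",old,(296,205,318,256)),("now",T["image"],(250,205,312,258))):
    c=wcent(im,lambda a:np.clip(a[...,2]-a[...,0],0,None),b)
    s=minimize_scalar(lambda s:(hull(s)[0]-c[0])**2,bounds=(-20,150),method="bounded").x
    print(nm,"plate px",c,"s",s,"remaining to mark",cg-24-s,"hull",hull(s))
E
python3 top.py; python3 st.py; python3 leg2.py w5
```

```text
clock: 7.02
tcp_pos: [0.5941, 0.0365, 0.0604]
orientation: [0.002, 0.677, 0.736, 0.0]
wrist_force: [0.2, -4.8, 8.2]
finger_gap: 0.072
clip px [270.29904322 215.03657461] gy 118.58888186720075
start plate px [307.36882855 232.10028106] s 1.7836385945414905 remaining to mark 92.80524327265927 hull [307.36882408 230.98954054]
now plate px [300.81094527 240.08955224] s 18.09977835487548 remaining to mark 76.48910351232527 hull [300.81094784 231.4477319 ]
t 7.0667 tcp grip-frame mm 1.43 100.83 60.46 F [ 0.4 -5.4  7.5] gap 72.1 turn left -0.0002
tool x,y,z in grip frame [[0.0, 1.0], [1.0, -0.0]]
clip [393. 225.] [ 23  65  40  18 545] gy 117.28
262 y20 edge 300 gy-20 82.87896798510616 y28 edge 282 83.66593365111679 front/bottom row 257
266 y20 edge 300 gy-20 82.87499453843888 y28 edge 282 83.66251688945675 front/bottom row 257
270 y20 edge 300 gy-20 82.87102064230206 y28 edge 275 86.99567046700993 front/bottom row 257
```

```bash
python3 - <<'E'
from h import *
W=read_camera("wrist")["image"]; S=read_camera("scene")["image"]
a=cv2.resize(W[150:470,180:470],(435,480)); b=cv2.resize(S[150:300,280:390],(352,480),interpolation=cv2.INTER_CUBIC)
cv2.imwrite("pics/w6.png",np.hstack([a,b])[:,:,::-1])
E
```

```text
(no output)
```

View pics/w6.png

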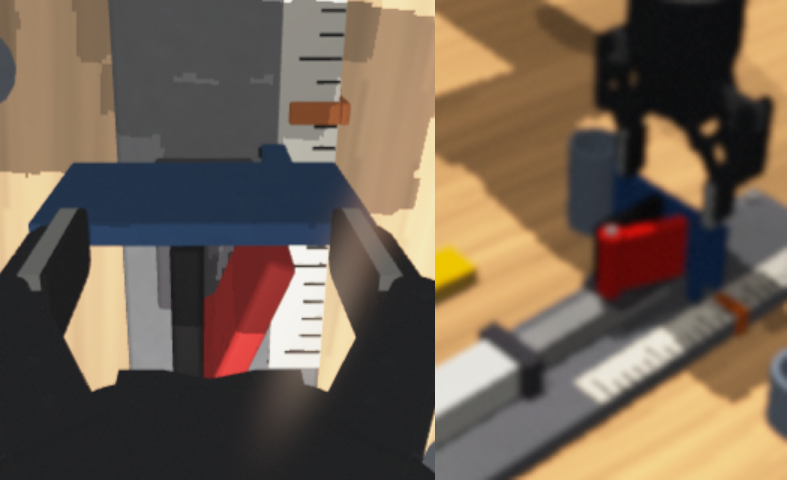

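The picture shows the fingertips over the plate's top edge: the pads cover the plate at crop (70,215) and (350,215), and the leg has slipped back a few mm. The tips are evidently higher than I assumed. I'll work out the true tip height from the wrist camera.

```bash
python3 - <<'E'
from h import *
p=np.load("p.npy"); W=read_camera("wrist"); st=get_state(); R=rot(st["orientation"])
print("tcp",st["tcp_pos"],"px of tcp",proj(W,st["tcp_pos"][None]), "F",st["wrist_force"])
for off in (0,10,20,30,40,50):
    P=st["tcp_pos"]+R@np.array([[11,36,-off],[11,-36,-off],[-11,-36,-off]]).T.T[0]/1000 if 0 else np.array([st["tcp_pos"]+R@np.array(v)/1000 for v in ([11,36,-off],[11,-36,-off],[-11,-36,-off],[-11,36,-off],[11,50,-off])])
    print(off,proj(W,P).round(0).tolist())
for c in (W,):
    print("cam in tool",(R.T@(-c["R"].T@c["t"]-st["tcp_pos"])).round(3),"fwd",(R.T@c["R"][2]).round(3))
E
```

```text
tcp [0.59405651 0.03644799 0.06043452] px of tcp [[318.57443403 270.71903774]] F [ 1.00841825 -4.5737087   7.83477115]
0 [[384.0, 252.0], [253.0, 252.0], [255.0, 289.0], [382.0, 289.0], [410.0, 252.0]]
10 [[388.0, 259.0], [249.0, 259.0], [252.0, 297.0], [385.0, 297.0], [415.0, 259.0]]
20 [[392.0, 266.0], [245.0, 266.0], [248.0, 306.0], [389.0, 306.0], [421.0, 266.0]]
30 [[396.0, 274.0], [240.0, 274.0], [244.0, 316.0], [393.0, 316.0], [427.0, 274.0]]
40 [[402.0, 283.0], [235.0, 283.0], [239.0, 328.0], [398.0, 328.0], [434.0, 283.0]]
50 [[407.0, 294.0], [229.0, 294.0], [233.0, 341.0], [403.0, 341.0], [442.0, 294.0]]
cam in tool [ 0.072  0.    -0.173] fwd [-0.29   0.001  0.957]
```

```bash
python3 - <<'E'
from h import *
p=np.load("p.npy"); S=read_camera("scene"); st=get_state(); R=rot(st["orientation"])
im=S["image"]
print("plate +x top/bottom corner s=80:",proj(S,G2W(p,[[52,100,98],[52,100,46],[-52,100,98]])).round(1).tolist())
for off in (0,10,20,30,40):
    print(off,proj(S,np.array([st["tcp_pos"]+R@np.array(v)/1000 for v in ([0,43,-off],[0,-43,-off])])).round(1).tolist())
for a,b in ((358,378),(333,350)): print(a,[int(x) for x in im[190:240,a:b].astype(int).sum(2).mean(1)])
print(im[212:228,368].tolist())
E
```

```text
plate +x top/bottom corner s=80: [[371.5, 221.6], [369.5, 240.5], [337.4, 201.1]]
0 [[367.7, 233.6], [340.2, 216.4]]
10 [[368.1, 229.9], [340.4, 212.9]]
20 [[368.4, 226.3], [340.5, 209.3]]
30 [[368.8, 222.6], [340.7, 205.7]]
40 [[369.2, 218.8], [340.9, 202.0]]
358 [132, 114, 90, 78, 85, 104, 133, 167, 193, 203, 203, 201, 205, 213, 221, 224, 228, 241, 258, 271, 275, 272, 262, 245, 217, 183, 164, 166, 178, 186, 181, 166, 155, 154, 155, 157, 158, 154, 148, 137, 129, 123, 116, 110, 109, 114, 124, 136, 149, 163]
333 [230, 213, 197, 192, 194, 203, 210, 211, 208, 206, 206, 214, 229, 241, 240, 220, 191, 158, 129, 112, 101, 93, 85, 79, 72, 66, 61, 56, 63, 105, 174, 229, 233, 202, 158, 127, 113, 109, 108, 108, 108, 109, 107, 108, 108, 109, 107, 107, 105, 102]
[[22, 22, 24], [21, 22, 22], [22, 23, 22], [21, 21, 22], [19, 20, 20], [19, 19, 21], [26, 26, 29], [32, 36, 41], [32, 38, 49], [22, 31, 48], [14, 28, 48], [13, 27, 49], [12, 27, 50], [11, 27, 50], [13, 28, 52], [12, 28, 51]]
```

The scene camera puts the open fingertips about 39 mm above the reported TCP, and the gripper body sits about 25 mm higher than expected too. So the tips were riding on the plate's top edge. I'll ease the leg back under control to its start, lift, then check the tip position with the fingers closed in free air.

```bash

python3 -m crank '{"travel":[[-0.1,0,0],[-0.25,0,0],[-0.42,0,0],[-0.6,0,0],[-0.8,0,0]],"turn":[0,0,0,0,0]}'
python3 -m crank '{"travel":[[-0.2,0,0],[-0.4,0,0],[-0.6,0,0],[-0.8,0,0],[-1.0,0,0]],"turn":[0,0,0,0,0]}'
python3 -m crank '{"travel":[[-0.2,0,0],[-0.4,0,0],[-0.55,0,0],[-0.65,0,0],[-0.7,0,0]],"turn":[0,0,0,0,0]}'
python3 -m crank '{"travel":[[0,0,-0.3],[0,0,-0.7],[0,0,-1.1],[0,0,-1.3],[0,0,-1.3]],"turn":[0,0,0,0,0]}' 20
python3 -m crank '{"travel":[[0,0,0],[0,0,0],[0,0,0],[0,0,0],[0,0,0]],"turn":[0,0,0,0,0]}'
python3 st.py 0.25 0 57
python3 - <<'E'
from h import *
W=read_camera("wrist"); SS=read_camera("scene"); S=SS["image"]; st=get_state(); R=rot(st["orientation"])
a=cv2.resize(W["image"][150:470,180:470],(435,480)); b=cv2.resize(S[130:280,270:380],(352,480),interpolation=cv2.INTER_CUBIC)
cv2.imwrite("pics/w7.png",np.hstack([a,b])[:,:,::-1])
for off in (0,10,20,30,40,73,98):
    q=proj(SS,np.array([st["tcp_pos"]+R@np.array(v)/1000 for v in ([0,17,-off],[0,-17,-off])])); w=proj(W,np.array([st["tcp_pos"]+R@np.array(v)/1000 for v in ([0,10,-off],[0,-10,-off])]))
    print(off,"crop scene",((q-[270,130])*3.2+[435,0]).round(0).tolist(),"wrist crop",((w-[180,150])*1.5).round(0).tolist())
E
```

```text
clock: 7.73
tcp_pos: [0.5967, 0.0046, 0.0604]
orientation: [0.002, 0.677, 0.736, 0.0]
wrist_force: [0.5, -4.2, 7.7]
finger_gap: 0.072
clock: 8.15
tcp_pos: [0.6001, -0.0355, 0.0605]
orientation: [0.002, 0.677, 0.736, 0.0]
wrist_force: [0.9, -3.1, 8.6]
finger_gap: 0.0719
clock: 8.57
tcp_pos: [0.6004, -0.0622, 0.0582]
orientation: [-0.0, 0.677, 0.736, -0.0]
wrist_force: [-0.6, -0.2, 0.3]
finger_gap: 0.0717
clock: 8.98
tcp_pos: [0.6019, -0.0621, 0.1122]
orientation: [0.001, 0.677, 0.736, 0.001]
wrist_force: [0.7, 0.6, -0.5]
finger_gap: 0.0199
clock: 9.4
tcp_pos: [0.6002, -0.0619, 0.1096]
orientation: [-0.001, 0.677, 0.736, -0.0]
wrist_force: [-0.2, 0.7, -0.5]
finger_gap: 0.0197
t 9.4 tcp grip-frame mm -0.65 2.26 109.59 F [-0.2  0.7 -0.5] gap 19.7 turn left 0.0002
travel [-0.057  0.024  1.315]
tool x,y,z in grip frame [[-0.0, 1.0], [1.0, 0.0]]
0 crop scene [[617.0, 314.0], [581.0, 291.0]] wrist crop [[235.0, 182.0], [181.0, 182.0]]
10 crop scene [[617.0, 302.0], [581.0, 278.0]] wrist crop [[237.0, 193.0], [180.0, 193.0]]
20 crop scene [[618.0, 289.0], [582.0, 266.0]] wrist crop [[238.0, 205.0], [178.0, 205.0]]
30 crop scene [[618.0, 276.0], [582.0, 253.0]] wrist crop [[240.0, 219.0], [176.0, 219.0]]
40 crop scene [[619.0, 263.0], [582.0, 240.0]] wrist crop [[242.0, 235.0], [174.0, 235.0]]
73 crop scene [[620.0, 219.0], [582.0, 196.0]] wrist crop [[251.0, 305.0], [165.0, 305.0]]
98 crop scene [[621.0, 184.0], [582.0, 162.0]] wrist crop [[262.0, 390.0], [153.0, 390.0]]
```

View pics/w7.png

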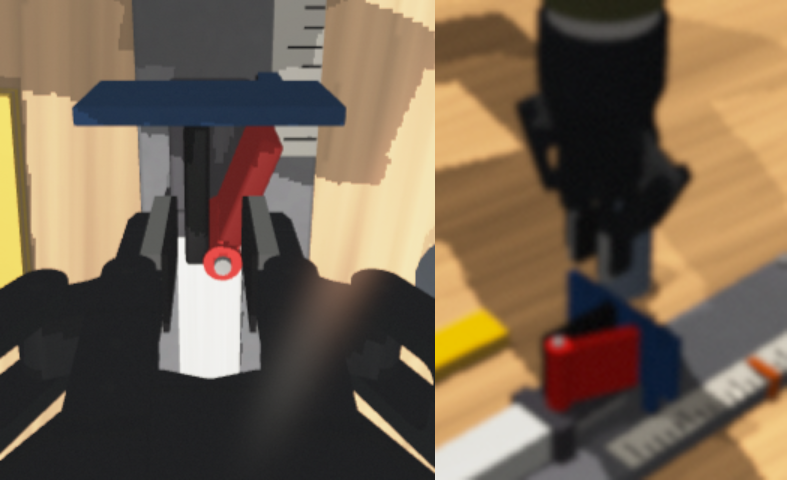

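The leg is back at its start with the lever still open. In the scene half the nearly shut tips end at crop (618,280) and (582,258), so the real fingertips are 26 mm behind the reported TCP. I'll use a reported z of about 32 mm, so the shut tips end at 58 mm. Now I'll reopen, lower, and push again.

```bash

python3 -m crank '{"travel":[[-0.05,0.01,0],[-0.1,0.02,0],[-0.13,0.02,0],[-0.13,0.02,0],[-0.13,0.02,0]],"turn":[0,0,0,0,0]}' 72
python3 -m crank '{"travel":[[0,0,0.4],[0,0,0.8],[0,0,1.2],[0,0,1.6],[0,0,1.9]],"turn":[0,0,0,0,0]}'
python3 -m crank '{"travel":[[0,0,0],[0,0,0],[0,0,0]],"turn":[0,0,0]}'
python3 st.py
python3 -m crank '{"travel":[[0.08,0,0],[0.16,0,0],[0.24,0,0],[0.32,0,0],[0.4,0,0]],"turn":[0,0,0,0,0]}'
python3 -m crank '{"travel":[[0.14,0,0],[0.3,0,0],[0.46,0,0],[0.62,0,0],[0.78,0,0]],"turn":[0,0,0,0,0]}'
python3 -m crank '{"travel":[[0.16,0,0],[0.32,0,0],[0.48,0,0],[0.62,0,0],[0.7,0,0]],"turn":[0,0,0,0,0]}'
python3 -m crank '{"travel":[[0,0,0],[0,0,0],[0,0,0]],"turn":[0,0,0]}'
python3 st.py; sed -i 's/im\[180:300,u\]/im[180:340,u]/; s/range(112)/range(150)/; s/\[140:300,230:450\]/[140:340,220:450]/; s/fx=3.6,fy=3.6/fx=3,fy=3/' leg2.py
sed -i 's/(262,266,270)/(262,270,345,360,375)/' leg2.py
python3 leg2.py w8
```

```text
clock: 9.92
tcp_pos: [0.6019, -0.0674, 0.1104]
orientation: [0.0, 0.677, 0.736, 0.0]
wrist_force: [-0.9, 0.4, 0.7]
finger_gap: 0.0715
clock: 10.33
tcp_pos: [0.6013, -0.067, 0.0331]
orientation: [-0.001, 0.677, 0.736, -0.0]
wrist_force: [-0.8, -0.4, -1.2]
finger_gap: 0.072
clock: 10.58
tcp_pos: [0.6024, -0.0672, 0.0352]
orientation: [0.0, 0.677, 0.736, 0.0]
wrist_force: [0.8, -0.3, -0.7]
finger_gap: 0.0721
t 10.5833 tcp grip-frame mm 1.18 -3.26 35.19 F [ 0.8 -0.3 -0.7] gap 72.1 turn left 0.0002
tool x,y,z in grip frame [[-0.0, 1.0], [1.0, 0.0]]
clock: 11.0
tcp_pos: [0.6009, -0.0519, 0.035]
orientation: [0.001, 0.677, 0.736, -0.001]
wrist_force: [-0.6, -4.4, 1.3]
finger_gap: 0.0721
clock: 11.42
tcp_pos: [0.5983, -0.0214, 0.0349]
orientation: [0.001, 0.677, 0.736, -0.001]
wrist_force: [0.2, -5.7, 1.6]
finger_gap: 0.0719
clock: 11.83
tcp_pos: [0.596, 0.0068, 0.035]
orientation: [0.001, 0.677, 0.736, -0.001]
wrist_force: [-0.6, -6.7, 2.4]
finger_gap: 0.0719
clock: 12.08
tcp_pos: [0.596, 0.0069, 0.0349]
orientation: [0.001, 0.677, 0.736, -0.0]
wrist_force: [-0.6, -5.1, 2.7]
finger_gap: 0.0718
t 12.0833 tcp grip-frame mm 0.89 71.17 34.93 F [-0.6 -5.1  2.7] gap 71.8 turn left -0.0001
tool x,y,z in grip frame [[0.0, 1.0], [1.0, -0.0]]
clip [406.8 184.9] [ 33  25  48  19 793] gy 117.32
262 y20 edge 313 gy-20 61.22262604282652 y28 edge 296 60.13248306578572 front/bottom row 249
270 y20 edge 313 gy-20 61.22085390551278 y28 edge 294 60.92905584547633 front/bottom row 249
345 y20 edge 313 gy-20 61.20423462805334 y28 edge 295 60.516203824854685 front/bottom row 249
360 y20 edge 313 gy-20 61.20090958146346 y28 edge 295 60.513365545665565 front/bottom row 247
375 y20 edge 313 gy-20 61.197584137674895 y28 edge 294 60.909375297479784 front/bottom row 237
```

```bash

python3 -m crank '{"travel":[[0.14,0,0],[0.3,0,0],[0.46,0,0],[0.6,0,0],[0.7,0,0]],"turn":[0,0,0,0,0]}'
python3 -m crank '{"travel":[[0.05,0,0],[0.09,0,0],[0.1,0,0],[0.1,0,0],[0.1,0,0]],"turn":[0,0,0,0,0]}'
python3 st.py; python3 leg2.py w9
python3 - <<'E'
from h import *
p=np.load("p.npy"); W=read_camera("wrist"); S=read_camera("scene")
a=cv2.resize(W["image"][190:310,330:450],(480,480),interpolation=cv2.INTER_CUBIC); b=cv2.resize(S["image"][200:270,335:390],(314,400),interpolation=cv2.INTER_CUBIC)
b=cv2.copyMakeBorder(b,0,80,0,0,cv2.BORDER_CONSTANT)
cv2.imwrite("pics/m1.png",np.hstack([a,b])[:,:,::-1])
for s in (90,91,92,93,94): print(s,"W",((proj(W,G2W(p,[[30,24+s,24],[48,24+s,24],[43,24+s,24]]))-[330,190]+.5)*4).round(0).tolist(),"S",((proj(S,G2W(p,[[30,24+s,24],[48,24+s,24]]))-[335,200]+.5)*5.71+[480,0]).round(0).tolist())
for nm,c,bx in (("W",W,(350,150,450,300)),("S",S,(350,200,395,260))):
    ce,st,m=blob(c,orange,bx); print(nm,ce,st,back(c,*ce,.024))
E
```

```text
clock: 12.55
tcp_pos: [0.5937, 0.0347, 0.0349]
orientation: [0.001, 0.677, 0.736, -0.001]
wrist_force: [-0.3, -6.1, 3.3]
finger_gap: 0.072
clock: 12.97
tcp_pos: [0.5933, 0.0386, 0.0349]
orientation: [0.001, 0.677, 0.736, -0.0]
wrist_force: [-0.2, -5.8, 2.9]
finger_gap: 0.0721
t 12.9667 tcp grip-frame mm 0.85 103.01 34.92 F [-0.2 -5.8  2.9] gap 72.1 turn left -0.0003
tool x,y,z in grip frame [[0.0, 1.0], [1.0, -0.0]]
clip [403.8 239.6] [ 31  78  45  21 658] gy 117.66
262 y20 edge 313 gy-20 93.03862122753152 y28 edge 294 92.74683248959808 front/bottom row 249
270 y20 edge 313 gy-20 93.03631846664976 y28 edge 295 92.34612489231357 front/bottom row 249
345 y20 edge 313 gy-20 93.0147233048921 y28 edge 295 92.32694222753317 front/bottom row 249
360 y20 edge 313 gy-20 93.01040280196138 y28 edge 295 92.32310441093777 front/bottom row 247
375 y20 edge 313 gy-20 93.0060818086429 y28 edge 295 92.31926616629555 front/bottom row 237
90 W [[158.0, 225.0], [282.0, 225.0], [248.0, 225.0]] S [[658.0, 236.0], [692.0, 257.0]]
91 W [[158.0, 218.0], [283.0, 218.0], [248.0, 218.0]] S [[660.0, 235.0], [693.0, 256.0]]
92 W [[158.0, 212.0], [283.0, 211.0], [248.0, 211.0]] S [[662.0, 234.0], [695.0, 255.0]]
93 W [[159.0, 205.0], [284.0, 205.0], [249.0, 205.0]] S [[663.0, 233.0], [697.0, 254.0]]
94 W [[159.0, 198.0], [284.0, 198.0], [249.0, 198.0]] S [[665.0, 232.0], [698.0, 253.0]]
W [403.546851   239.62980031] [ 31  79  45  19 651] [0.64085128 0.05727605 0.024     ]
S [373.07692308 245.73076923] [19 42  8  9 26] [0.6444607  0.05340981 0.024     ]
```

View pics/m1.png

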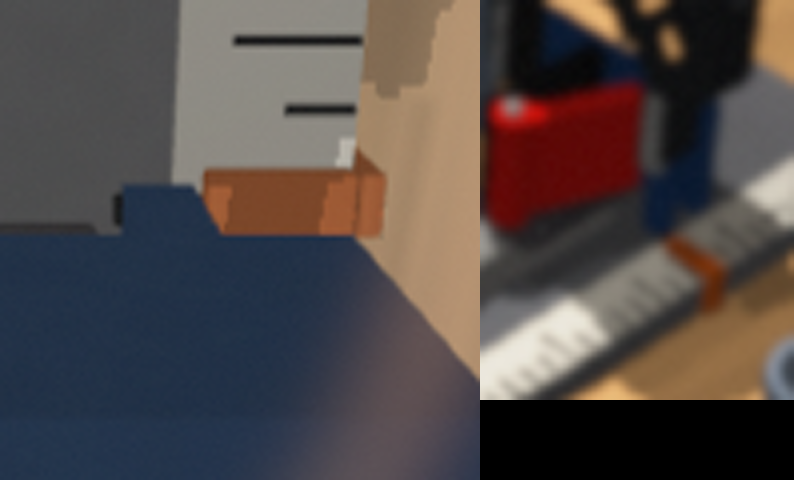

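At the mark with the lever open, the wrist half shows the clip's top face spanning v≈170–236 (centre ≈203). The index body is at v≈195–225 (centre ≈210), so it is about 0.5–1 mm short. I'll nudge 0.6 mm, hold for about a second, then close.

```bash

python3 -m crank '{"travel":[[0.015,0,0],[0.015,0,0],[0.015,0,0],[0.015,0,0],[0.015,0,0]],"turn":[0,0,0,0,0]}'
python3 -m crank '{"travel":[[0,0,0],[0,0,0],[0,0,0],[0,0,0],[0,0,0]],"turn":[0,0,0,0,0]}'
python3 -m crank '{"travel":[[0,0,0],[0,0,0],[0,0,0],[0,0,0],[0,0,0]],"turn":[0,0,0,0,0]}'
python3 st.py; python3 leg2.py w10
python3 -m crank '{"travel":[[0,0,0],[0,0,0],[0,0,0],[0,0,0],[0,0,0]],"turn":[0,0,0,0,0]}' 0 60
python3 -m crank '{"travel":[[0,0,0],[0,0,0],[0,0,0],[0,0,0],[0,0,0]],"turn":[0,0,0,0,0]}'
python3 st.py; python3 leg2.py w11
```

```text
clock: 13.53
tcp_pos: [0.5933, 0.039, 0.0349]
orientation: [0.001, 0.677, 0.736, -0.001]
wrist_force: [-0.2, -6.8, 2.7]
finger_gap: 0.072
clock: 13.95
tcp_pos: [0.5933, 0.039, 0.0349]
orientation: [0.001, 0.677, 0.736, -0.001]
wrist_force: [-0.3, -6.5, 3.1]
finger_gap: 0.0721
clock: 14.37
tcp_pos: [0.5933, 0.039, 0.0349]
orientation: [0.001, 0.677, 0.736, -0.001]
wrist_force: [-0.7, -6.3, 3.0]
finger_gap: 0.0719
t 14.3667 tcp grip-frame mm 0.85 103.38 34.92 F [-0.7 -6.3  3. ] gap 71.9 turn left -0.0005
tool x,y,z in grip frame [[0.0, 1.0], [1.0, -0.0]]
clip [403.6 239.8] [ 31  79  45  20 650] gy 117.95
262 y20 edge 313 gy-20 93.44281888109926 y28 edge 294 93.1519967810961 front/bottom row 249
270 y20 edge 313 gy-20 93.44004892316163 y28 edge 295 92.75078350678412 front/bottom row 249
345 y20 edge 313 gy-20 93.41407255719527 y28 edge 295 92.72726043552672 front/bottom row 249
360 y20 edge 313 gy-20 93.4088755461955 y28 edge 294 93.1214313603808 front/bottom row 247
375 y20 edge 313 gy-20 93.40367795570086 y28 edge 294 93.11675105069563 front/bottom row 237
clock: 14.83
tcp_pos: [0.590
[... 206 characters left out ...]
t_force: [-9.3, -7.0, 10.7]
finger_gap: 0.0183
t 15.25 tcp grip-frame mm -1.59 103.42 35.38 F [-9.3 -7.  10.7] gap 18.3 turn left -0.0
tool x,y,z in grip frame [[0.0, 1.0], [1.0, -0.0]]
clip [407.  239.7] [ 35  79  45  20 610] gy 118.04
262 y20 edge 314 gy-20 92.80989024961228 y28 edge 294 92.97337240004642 front/bottom row 249
270 y20 edge 314 gy-20 92.8149510254641 y28 edge 295 92.57710377640426 front/bottom row 249
345 y20 edge 314 gy-20 92.86236009290067 y28 edge 295 92.61846162792683 front/bottom row 249
360 y20 edge 313 gy-20 93.28720163578885 y28 edge 295 92.62672657284476 front/bottom row 249
375 y20 edge 314 gy-20 92.88130567019853 y28 edge 294 93.03521012787787 front/bottom row 236
```

```bash
cat > lev.py <<'E'
from h import *
p=np.load("p.npy"); W=read_camera("wrist"); S=read_camera("scene"); s=93.0
def lev(th,x,y,z): # lever-local (mm from pin, x across, y along)
    return [5.5+x*np.cos(th)+y*np.sin(th), s-38-x*np.sin(th)+y*np.cos(th), z]
for nm,c,box in (("W",W,(280,300,420,420)),("S",S,(330,195,385,260))):
    u0,v0,u1,v1=box; a=c["image"][v0:v1,u0:u1].astype(int); m=(a[...,0]>50)&(a[...,0]>2*a[...,1])&(a[...,0]>2*a[...,2])
    V,U=np.nonzero(m); print(nm,"red px",m.sum(),"bbox",U.min()+u0,U.max()+u0,V.min()+v0,V.max()+v0)
    if nm=="W":
        for v in range(V.min(),V.max()+1,8):
            k=U[V==v]; print("  row",v+v0,(k.min()+u0,k.max()+u0,len(k)) if len(k) else None)
    for th in (0,.05,.1,.3):
        print("  th",th,"top face tip L/R, pin L/R",proj(c,G2W(p,[lev(th,-5,55,98),lev(th,5,55,98),lev(th,-5,0,98),lev(th,5,0,98),lev(th,5,55,52)])).round(0).tolist())
E
python3 lev.py
```

```text
W red px 2103 bbox 320 347 314 401
  row 314 (np.int64(321), np.int64(342), 22)
  row 322 (np.int64(321), np.int64(343), 23)
  row 330 (np.int64(320), np.int64(343), 24)
  row 338 (np.int64(320), np.int64(343), 24)
  row 346 (np.int64(320), np.int64(343), 24)
  row 354 (np.int64(320), np.int64(343), 24)
  row 362 (np.int64(320), np.int64(343), 24)
  row 370 (np.int64(321), np.int64(343), 23)
  row 378 (np.int64(321), np.int64(345), 25)
  row 386 (np.int64(321), np.int64(346), 26)
  row 394 (np.int64(321), np.int64(347), 27)
  th 0 top face tip L/R, pin L/R [[323.0, 320.0], [350.0, 320.0], [323.0, 436.0], [347.0, 436.0], [342.0, 272.0]]
  th 0.05 top face tip L/R, pin L/R [[331.0, 320.0], [358.0, 321.0], [323.0, 435.0], [347.0, 436.0], [348.0, 272.0]]
  th 0.1 top face tip L/R, pin L/R [[338.0, 320.0], [365.0, 322.0], [323.0, 435.0], [347.0, 437.0], [353.0, 273.0]]
  th 0.3 top face tip L/R, pin L/R [[368.0, 323.0], [393.0, 330.0], [323.0, 433.0], [346.0, 439.0], [374.0, 279.0]]
S red px 408 bbox 336 376 211 252
  th 0 top face tip L/R, pin L/R [[357.0, 209.0], [361.0, 211.0], [340.0, 219.0], [343.0, 221.0], [359.0, 228.0]]
  th 0.05 top face tip L/R, pin L/R [[358.0, 210.0], [361.0, 212.0], [340.0, 219.0], [343.0, 221.0], [360.0, 229.0]]
  th 0.1 top face tip L/R, pin L/R [[359.0, 210.0], [362.0, 213.0], [340.0, 219.0], [343.0, 221.0], [361.0, 229.0]]
  th 0.3 top face tip L/R, pin L/R [[362.0, 213.0], [365.0, 215.0], [340.0, 219.0], [342.0, 222.0], [363.0, 232.0]]
```

The lever's red edge is straight and parallel to the bar (u 320–321 on every row from 314 to 370), which matches 0 rad. The leg is still at about 93 mm. I'll hold briefly, recheck and hand in.

```bash

python3 -m crank '{"travel":[[0,0,0],[0,0,0],[0,0,0],[0,0,0],[0,0,0]],"turn":[0,0,0,0,0]}'
python3 leg2.py w12 | head -4; python3 - <<'E'
from workcell import *
print(hand_in()); print(get_state()["clock"])
E
```

```text
clock: 15.82
tcp_pos: [0.5908, 0.0388, 0.0354]
orientation: [-0.0, 0.677, 0.736, -0.002]
wrist_force: [-9.5, -7.2, 11.0]
finger_gap: 0.0178
clip [406.9 239.6] [ 35  79  45  19 606] gy 118.1
262 y20 edge 313 gy-20 93.22563440244923 y28 edge 295 92.57264361942019 front/bottom row 249
270 y20 edge 314 gy-20 92.81489414541893 y28 edge 296 92.17563007154502 front/bottom row 249
345 y20 edge 314 gy-20 92.86227298910018 y28 edge 294 93.01873371117102 front/bottom row 249
the job is handed in; nothing more can be done
None
the job is handed in; nothing more can be done
```

The gauge is set and handed in at about 16 s. The leg is at about 93 mm of slide, the red lever is shut on the black bar, and the gripper is still pinching both at 60 N. The hand-in reported no verdict.

**First push failed:** the real fingertips sit about 25 mm behind the reported TCP, so they rode up onto the plate's top edge. I eased the leg back to its start with the lever still open, lowered the gripper and pushed again. I then held the leg at the mark for about a second before closing.

**Last checks:**
- **Leg position:** the wrist camera puts the leg at about 92.2–93.2 mm. My estimates of the mark are about 93 mm (wrist) and 91.5–92.8 mm (top camera), so it should be within 1–1.5 mm. A wrist-camera colour reading of the clip gave about 94 mm at the end, but the plate was partly hiding the clip, so I discounted it.
- **Index:** the index tip was mostly hidden under the plate. My final position therefore rests on the plate edges plus one partial view of the index before closing.
- **Lever:** it measures shut, at about 0 rad in the wrist image. The finger gap reads 17.8–18.3 mm instead of the expected 20.5 mm, and I did not explain the difference.
- **Forces:** the wrist force was steady at about 16 N. That includes about 9 N sideways and 11 N vertical left over from the pinch.

I used all 12 picture views before closing the lever, so the checks after that are numerical only. I saw no contact with the other objects, but did not check them again at the end.

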